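Bring up the inspection lamp and hold the amber glass cell in its beam

TASK

Bring the oil inspection lamp up to full: turn the cranked handwheel on the variable transformer clockwise, almost one whole turn, right round to its stop, and leave it there. Then lift the amber glass colour cell out of the rack, gripping it by its two frosted faces with never a finger on the clear ones, and hold it upright in the light path midway between lamp and viewing screen, its middle centred on the beam and its clear faces square across it, touching neither lamp nor screen. Finish while still holding it there in the gripper, steady, and leave the other cells, the bearing and the yellow tester as they stand.

Things in the scene. Friction and masses are not known exactly. Their poses are not given: they have to be found in the camera images.
- handwheel (a joint): Angle of the black three-spoke handwheel on the variable transformer, rad: 0 at the dial's zero, growing clockwise seen from above, hard stop at 5.95 (full, 341 degrees). Starts between 0 and 0.35, stays where it is left; about 2 N at the handle turns it. Vertical axis, 112 mm across, round 12 mm rim; a red pointer runs over a white dial.
- wheel_centre (a point): Point on the handwheel's axis at the height of handle_grip (165 mm above the table).
- handle_grip (a point): Middle of the red crank handle standing upright on the rim, 50 mm from the wheel's axis: 18 mm in diameter, freely revolving on its pin, so that it can be gripped while the wheel carries it round. Its cylinder reaches from 22 mm below this point to 26 mm above it; the rim's top lies 24 mm below this point.
- variac: Variable transformer, fixed to the table: slate-blue drum 160 mm across and 106 mm high with a white dial on top, the handwheel above it (rim's top at 141 mm, handle's top at 191 mm), a grey terminal box on its side toward the robot reaching 110 mm from the axis. Origin under its centre, z up.
- lamp_bed: Fixed aluminium bed, 75 x 290 x 18 mm, with the blue inspection lamp and white screen. Origin at table height under the middle of the empty 120 mm gap; z up; y along the beam, from screen to lamp. Lens ends at y = +60 mm (barrel 54 mm across; lamp house 82 x 88 mm, top at 180 mm); screen faces it at y = -61 mm in a black 86 x 86 mm frame, top at 173 mm.
- beam_middle (a point): Middle of the light path: on the beam's axis, midway between lens and screen, 130 mm above the table. Its axes are those of lamp_bed (y along the beam).
- rack: Fixed grey plastic rack, 55 (x) x 170 (y) x 30 mm high, with three square sockets 27 x 27 mm, 22 mm deep, at y = -50, 0 and +50 mm, one cell in each. Origin under its centre, z up.
- amber_cell: Solid amber glass cell, upright bar 25 x 25 x 75 mm, 90 to 150 g, in any one of the rack's sockets, its foot 8 mm above the table, 53 mm showing above the rack. Origin at the centre of its underside, z up. The whole faces on its +x and -x sides are frosted (pale, matt): grip these. Those on its +y and -y sides are the clear windows: keep the fingers off them.
- amber_cell_middle (a point): Middle of the amber cell, 37.5 mm above its underside; the light is to pass here along the cell's y axis.
- amber_cell_windows: The two clear amber faces of the cell (each 19 mm wide, between the 3 mm edges of the frosted sides). Same origin and axes as amber_cell.
- green_cell: Green glass cell of the same shape in another socket: stays in the rack.
- clear_cell: Clear glass cell of the same shape in another socket: stays in the rack.
- tester: Yellow insulation tester, 105 x 190 x 55 mm, lying on the table: leave alone. Origin under its centre.
- bearing: Ball bearing, 72 mm across, 17 mm high, lying flat on the table: leave alone. Origin under its centre.

How it is judged:
By the outcome, as a careful person would: the job done as asked, in the order asked, and still so for the second after the job is handed in, while the arm keeps its last pose, push and grip.
It also fails if it takes over 51 s, if anything falls off the work surface, if the arm or the gripper's body presses on something with over 40 N, if the wrist force passes 120 N, or if a joint passes its speed limit or range.

ROBOT

A 7-joint arm with a two-finger parallel gripper is mounted at the origin on the work surface. World frame = base frame: x ahead of the robot, y to its left, z up, the work surface at z = 0. Lengths are in mm, angles in rad, forces in N, time in s.
With the tool pointing down it reaches from about 400 to 850 mm from the base axis. Payload 10.4 kg.
Tool frame: the origin (TCP) lies between the finger pads; the fingertips stand 17 mm ahead of it and the grasp point (between the pads) lies 2 mm behind it; z points along the fingers, y is the line along which they close (so a half turn about z gives the same grasp; the last joint's range is limited). The gripper opens to 85 mm and grips with 20 to 120 N. Pads are 22 mm wide; open, the fingers measure 114 mm over their backs; the gripper's body (76 mm by 85 mm) begins 54 mm behind the grasp point. The pads swing forward as they close: fully open they stand 13 mm farther back than shut.
Start: joints at [1.181, 0.332, -0.065, 1.46, 0.022, 1.35, -0.088], TCP at [224.165, -583.437, 248.338] pointing down, gripper open.
Joint ranges: [-2.6, 2.6], [-0.5, 2.12], [-1.47, 1.34], [0.16, 2.42], [-1.27, 4.41], [0.06, 2.06], [-2.6, 2.6]. Speed limits (rad/s): [2.22, 2.22, 2.79, 2.79, 3.14, 3.14, 3.14].

INTERFACE

Orientations are given as a unit quaternion [w, x, y, z].
In Python, from plant import robot gives the robot as it stands.
- The arm moves only by the tool jog_arm, called after "Call:" as name(argument=value, ...), one argument or row to a line, values as JSON. Schema: {"type":"object","properties":{"increments":{"type":"array","items":{"type":"array","items":{"type":"array","items":{"type":"number"},"minItems":6,"maxItems":6},"minItems":1,"maxItems":10},"minItems":1,"maxItems":1},"jaw":{"type":"number"},"only":{"type":"string"},"quiet":{"type":"boolean"},"lines":{"type":"string"}},"required":["increments"],"additionalProperties":false}. increments is a list that holds a single list of rows (three levels of brackets), with 1 to 10 rows, each of 6 numbers: dx, dy, dz in mm, then a rotation vector rx, ry, rz in rad; each row shifts and turns the commanded pose from where the row before left it, along the tool's axes as they then stand; what a row does not reach is not made up. A row lasts 1/12 s, in which the tool goes at most 41.7 mm and 0.125 rad, less where a joint would pass 70% of its speed; a pose out of reach is approached as far as the arm can. jaw is the opening from 0.0 (shut) to 1.0 (fully open), set as the call begins (left out keeps the last). The fingers move at their own pace and stop on an object; the grip force is fixed at half the most. Time passes only in rows, so rows that do not move let the fingers close. The tool returns the time, the measured TCP pose, the force, the opening and the grip force at its end. only (a regular expression) keeps the lines of the reply that match it, lines (a string "A,B") keeps lines A to B, and quiet returns only ok. Input that does not fit is refused with a message, and nothing moves.
- robot.state(): the state, without advancing time (a new reading comes with each control period).
- robot.read_camera(name): name is "scene" or "top" or "wrist"; returns (picture, depth): 420x560x3 uint8, red, green, blue; 420x560 float32, mm along the optical axis (not along the pixel's ray), 0 where there is no reading.
- robot.camera_model(name): a dict with "fov_y" (degrees; the focal length in pixels is half the picture's height over the tangent of half this angle, whatever the lens; pixels are square), "cx", "cy" (the principal point, pixels), "k1" (the pictures are not rectified: a ray, as slopes to the right and down, at radius r is drawn at 1 + k1 r^2 times it, then the intrinsics apply), "R" (3x3) and "t" (3): a world point X has camera coordinates R X + t. Camera axes: x right, y down, z forward; pixel columns grow to the right and rows downward; lengths in mm; the calibration is good to about 2 mm. A picture is of the moment at which its call begins: read the wrist's pose just before it. camera_model takes no time and is no camera call; for the wrist camera it gives the pose at the moment of the call.
- robot.close_job(): hands the job in; it is judged then, once.
The state is a dict: "clock": time; "joint_pos": joint angles; "qvel": joint speeds; "effort": joint torques, N m; "ee_pos": TCP position; "orientation": TCP orientation; "ft_force": force on the tool from outside, world axes, zero at the start; "ft_torque": the same for the moment, N m; "finger_gap": opening from 0.0 (shut) to 1.0 (fully open); "finger_force": force on a finger pad.
Only numpy, scipy, OpenCV 4.12 (cv2) and the standard library are available. Lean on these libraries where they do the work, as an engineer would, in place of code of your own. Each camera call takes 0.05 s, during which the arm holds its last target. There are 200 camera calls.

## Working session

There is one attempt and no reset: what is moved stays moved. The work goes in short steps, Python scripts to look and compute and a tool call to move; the robot and the scene stay as the last step left them, time stands still between calls to the robot, and variables do not carry over. Pictures are saved under pics/ and viewed, at most 10 in all, crops included, and the job is handed in when it is done.

```bash
ls; mkdir -p pics; cat > h.py <<'E'
import numpy as np, cv2
from plant import robot
from scipy.spatial.transform import Rotation as Ro
def cam(n,save=None):
    m=robot.camera_model(n); im,d=robot.read_camera(n)
    if save: cv2.imwrite('pics/'+save,im[:,:,::-1])
    np.savez('pics/'+n+'.npz',im=im,d=d,R=m['R'],t=m['t'],f=210/np.tan(np.radians(m['fov_y'])/2),c=[m['cx'],m['cy']],k1=m['k1'])
    return load(n)
def load(n): return dict(np.load('pics/'+n+'.npz'))
def cloud(m):
    h,w=m['d'].shape; u,v=np.meshgrid(np.arange(w),np.arange(h))
    K=np.array([[m['f'],0,m['c'][0]],[0,m['f'],m['c'][1]],[0,0,1]],float)
    p=cv2.undistortPoints(np.stack([u,v],-1).reshape(-1,1,2).astype(float),K,np.array([float(m['k1']),0,0,0])).reshape(h,w,2)
    P=np.dstack([p,np.ones((h,w))])*m['d'][...,None]
    X=(P-m['t'])@m['R']; X[m['d']<=0]=np.nan
    return X
def proj(m,X):
    K=np.array([[m['f'],0,m['c'][0]],[0,m['f'],m['c'][1]],[0,0,1]],float)
    return cv2.projectPoints(np.atleast_2d(X).astype(float),cv2.Rodrigues(m['R'])[0],m['t'],K,np.array([float(m['k1']),0,0,0]))[0].reshape(-1,2)
def rot():
    q=robot.state()['orientation']; return Ro.from_quat([q[1],q[2],q[3],q[0]])
E
python3 - <<'E'
from h import *
for n in ('top','scene'):
    m=cam(n,n+'0.png'); X=cloud(m); print(n,m['R'].round(2),m['t'],np.isnan(X).mean())
s=robot.state(); print(s['clock'],rot().as_matrix().round(3),s['ee_pos'],s['ft_force'])
E
```

```text
pics
plant.py
top [[-0.02 -1.   -0.01]
 [-0.99  0.02 -0.1 ]
 [ 0.1   0.   -0.99]] [  52.75819912  623.80205049 1139.90218231] 0.00405187074829932
scene [[-0.87  0.5   0.01]
 [ 0.42  0.75 -0.51]
 [-0.26 -0.44 -0.86]] [ 493.92421465 -215.03714731 1375.80487396] 0.004332482993197279
0.1 [[ 0.933  0.359 -0.   ]
 [ 0.359 -0.933  0.001]
 [-0.    -0.001 -1.   ]] [ 224.04449157 -583.15206871  247.61018901] [ 0.3579521   0.09157995 -0.91913658]
```

View pics/top0.png

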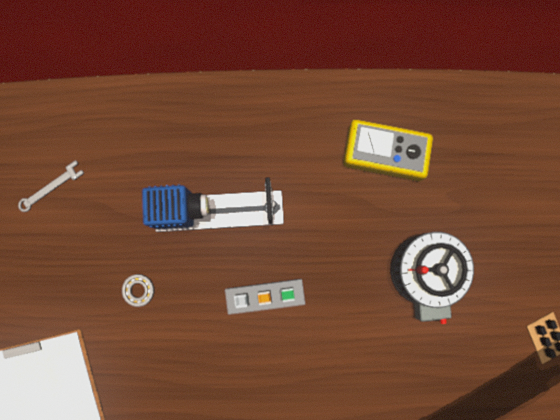

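View pics/scene0.png

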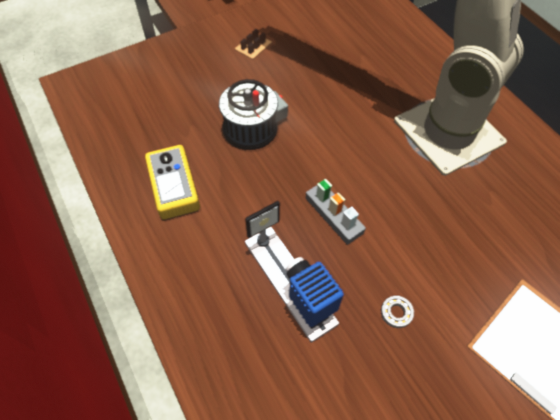

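The top view shows the handwheel hub at (443,269) with its red handle at (424,270). The rack's cells are clear (240,300), amber (264,298) and green (288,295). The lamp is at (167,206) and the screen at (268,200). The scene view agrees.

```bash
python3 - <<'E'
from h import *
for n in ('top','scene'):
    m=load(n); X=cloud(m); im=m['im'].astype(int); hsv=cv2.cvtColor(m['im'],cv2.COLOR_RGB2HSV); z=X[...,2]
    H,S,V=[hsv[...,i].astype(int) for i in range(3)]
    reg=(X[...,0]>300)&(X[...,0]<800)&(X[...,1]>-450)&(X[...,1]<450)
    def st(name,k):
        k=k&reg
        if k.sum()<3: print(name,'none');return
        P=X[k]; print(n,name,len(P),'med',np.median(P,0).round(1),'lo',np.percentile(P,3,axis=0).round(1),'hi',np.percentile(P,97,axis=0).round(1))
    st('redhandle',((H<6)|(H>174))&(S>170)&(V>120)&(z>150)&(z<215))
    for nm,lo,hi in(('amber',10,22),('green',50,80)): st(nm,(H>=lo)&(H<=hi)&(S>120)&(V>100)&(z>65)&(z<100)&(X[...,0]<560)&(X[...,1]>-150))
    st('blue',(H>105)&(H<125)&(S>150)&(z>160)&(z<200))
    st('lowobj 70-95',(z>70)&(z<95)&(X[...,0]<560)&(X[...,1]>-150)&(X[...,1]<250))
    # wheel rim
    k=(z>125)&(z<150)&(X[...,1]<-150)&(X[...,0]<650)&reg; st('rim',k)
    if k.sum()>20:
        P=X[k][:,:2]; A=np.c_[2*P,np.ones(len(P))]
    # dial top
    k=(z>98)&(z<115)&(V>180)&(S<50)&(X[...,1]<-150)&(X[...,0]<650)&reg
    (c,r,a)=cv2.minAreaRect(X[k][:,:2].astype(np.float32)) ; print('dial',c,r,a,np.median(z[k]))
    k=(z>22)&(z<38)&(S<60)&(X[...,0]<560)&(X[...,1]>-150)&(X[...,1]<250)&reg; print('rack',cv2.minAreaRect(X[k][:,:2].astype(np.float32)),np.median(z[k]),X[k].mean(0))
    k=(z>12)&(z<24)&(V>180)&(S<50)&(X[...,0]>500)&(X[...,1]>-100)&reg; print('bed',cv2.minAreaRect(X[k][:,:2].astype(np.float32)),np.median(z[k]))
    k=(z>165)&(z<190)&(X[...,0]>500)&(X[...,1]>-100)&reg; print('lamp top',cv2.minAreaRect(X[k&(H>100)&(H<128)&(S>120)][:,:2].astype(np.float32)))
    k=(z>160)&(z<180)&(S<140)&(V<90)&(X[...,0]>500)&(X[...,1]>-100)&(X[...,1]<80)&reg; 
    if k.sum()>5: print('screen top',cv2.minAreaRect(X[k][:,:2].astype(np.float32)),np.median(z[k]))
E
for i in 1; do python3 - <<'E'
import cv2
a=cv2.imread('pics/scene0.png')
cv2.imwrite('pics/sc_crop.png',cv2.resize(a[70:350,200:410],None,fx=2.1,fy=2.1,interpolation=cv2.INTER_CUBIC))
E
done
```

```text
top redhandle 39 med [ 496.1 -241.   190.6] lo [ 492.  -250.4  183.1] hi [ 501.7 -235.3  194.7]
top amber 94 med [443.9  71.   83.9] lo [436.8  60.   79.7] hi [452.1  83.5  87.6]
top green 79 med [449.5  22.6  83.8] lo [443.1  10.7  80.9] hi [457.5  33.1  88.4]
top blue 851 med [629.1 261.8 176.1] lo [595.7 222.7 171.2] hi [667.5 302.7 179.9]
top lowobj 70-95 438 med [443.8  70.9  83.8] lo [429.8  12.   79.5] hi [459.8 131.9  88.2]
top rim 1163 med [ 495.1 -296.4  140.7] lo [ 446. -342.  135.] hi [ 547.1 -241.5  146.6]
dial (496.07598876953125, -292.3212890625) (153.45372009277344, 152.77993774414062) 56.12678146362305 107.91190316204192
rack ((444.4334411621094, 71.5302963256836), (53.85968017578125, 170.55636596679688), 6.725101470947266) 30.93886039829664 [445.33433387  71.31571269  30.9881191 ]
bed ((637.1817016601562, 173.39102172851562), (74.25685119628906, 287.6913757324219), 2.6606149673461914) 19.03903037284681
lamp top ((631.5087890625, 263.0447998046875), (79.29815673828125, 85.61040496826172), 2.03488826751709)
screen top ((642.2671508789062, 56.718719482421875), (85.2160
[... 564 characters left out ...]
43.2 -341.3  133.1] hi [ 542.5 -239.9  146.5]
dial (495.4947814941406, -291.3348388671875) (148.39031982421875, 157.49099731445312) 43.840187072753906 108.53251066835443
rack ((440.82427978515625, 69.33834838867188), (58.57715606689453, 170.50650024414062), 6.066934108734131) 31.127610019338682 [448.50719134  82.63084348  30.98108033]
bed ((632.6857299804688, 172.31593322753906), (76.36578369140625, 289.85809326171875), 2.233030080795288) 19.351108705023
lamp top ((630.2779541015625, 262.02874755859375), (79.8813705444336, 88.50921630859375), 2.0041351318359375)
screen top ((638.8890991210938, 56.08340072631836), (83.36714935302734, 11.656227111816406), 2.2478880882263184) 173.22928344132126
```

View pics/sc_crop.png

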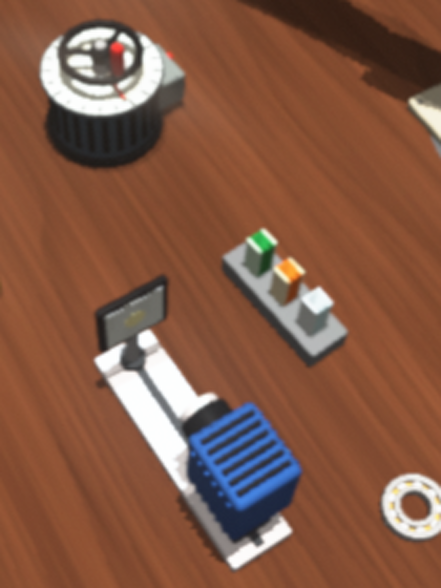

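The crop shows the frosted (pale) sides of the cells facing away from the robot along the rack's short axis, so the grip is along rack x. The rack's yaw is about +6.5° and the bed's about +2.5°. The handle is at about (496,-241) and the wheel axis at (496,-291.5).

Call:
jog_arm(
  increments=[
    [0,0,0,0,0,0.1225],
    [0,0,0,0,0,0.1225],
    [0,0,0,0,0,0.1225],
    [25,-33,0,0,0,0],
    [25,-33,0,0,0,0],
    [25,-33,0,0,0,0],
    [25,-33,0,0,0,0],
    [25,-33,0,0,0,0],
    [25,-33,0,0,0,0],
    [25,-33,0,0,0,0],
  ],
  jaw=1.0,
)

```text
refused: increments: the value is too long (schema: maxItems 1). Nothing was moved.
```

The error is about the shape of the input: a list holding one list of rows, three levels of brackets. Fixing that and sending the same move.

Call:
jog_arm(
  increments=[
    [[0,0,0,0,0,0.1225],[0,0,0,0,0,0.1225],[0,0,0,0,0,0.1225],[25,-33,0,0,0,0],[25,-33,0,0,0,0],[25,-33,0,0,0,0],[25,-33,0,0,0,0],[25,-33,0,0,0,0],[25,-33,0,0,0,0],[25,-33,0,0,0,0]],
  ],
  jaw=1.0,
)

```text
clock: 0.93
ee_pos: [400.0, -350.7, 248.2]
orientation: [0.0, 1.0, -0.0, -0.0]
ft_force: [1.5, -0.1, -0.2]
finger_gap: 1.0
finger_force: 0.0
```

Call:
jog_arm(
  increments=[
    [[25,-28,0,0,0,0],[25,-28,0,0,0,0],[10,0,0,0,0,0],[0,0,0,0,0,0]],
  ],
)

```text
clock: 1.27
ee_pos: [461.8, -293.8, 248.0]
orientation: [-0.0, 1.0, 0.002, 0.0]
ft_force: [-1.3, 0.1, -0.2]
finger_gap: 0.999
finger_force: 0.0
```

```bash
python3 - <<'E'
from h import *
s=robot.state();print(s['clock'],s['ee_pos'],rot().as_matrix().round(4).tolist(),s['ft_force'])
m=cam('wrist','w1.png'); X=cloud(m); hsv=cv2.cvtColor(m['im'],cv2.COLOR_RGB2HSV);H,S,V=[hsv[...,i].astype(int) for i in range(3)];z=X[...,2]
k=((H<6)|(H>174))&(S>150)&(V>90)&(z>180)&(z<198)
for nm,kk in(('top',k),):
    P=X[kk]
    if len(P):print(len(P),P.mean(0),P.min(0),P.max(0),cv2.minEnclosingCircle(P[:,:2].astype(np.float32)))
k=(z>136)&(z<146)
P=X[k][:,:2]; 
from scipy.optimize import least_squares
r=least_squares(lambda a:np.clip(np.abs(np.hypot(P[:,0]-a[0],P[:,1]-a[1])-50)-6,0,None),[496,-291],loss='soft_l1');print('rim',len(P),r.x,r.cost)
hub=np.hypot(X[...,0]-496,X[...,1]+291)<15;print('hub z',np.nanpercentile(z[hub],[50,95]) if hub.any() else None)
E
```

```text
1.2667 [ 461.83439016 -293.80352601  248.00045833] [[1.0, 0.005, 0.0005], [0.005, -1.0, 0.001], [0.0005, -0.001, -1.0]] [-1.26227373  0.08645831 -0.21502573]
688 [ 497.61823539 -244.36648872  188.43211884] [ 487.44764668 -251.19813752  180.06309925] [ 504.97793973 -235.1875246   192.9640634 ] ((496.2127685546875, -242.75811767578125), 8.774807929992676)
rim 9076 [ 493.17505063 -292.51087523] 48193.02446241911
hub z [143.04562833 149.59243513]
```

View pics/w1.png

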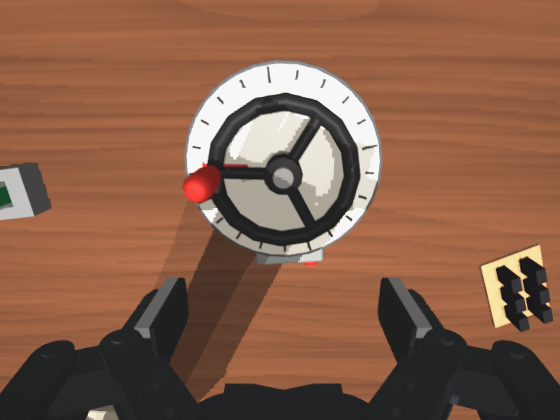

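The wrist view shows the handle top at (202,185), the hub at (284,177) and the rim free. The handle is at about (496.1,-242.3) and the axis at (495.8,-292). I'll grip the handle with its middle between the pads.

Call:
jog_arm(
  increments=[
    [[11.4,-17.2,0,0,0,0],[11.4,-17.2,0,0,0,0],[11.4,-17.2,0,0,0,0],[0,0,20,0,0,0],[0,0,20,0,0,0],[0,0,20,0,0,0],[0,0,20,0,0,0],[0,0,0,0,0,0]],
  ],
)

```text
clock: 1.98
ee_pos: [490.5, -245.6, 164.3]
orientation: [-0.001, 1.0, -0.001, -0.003]
ft_force: [0.2, 0.6, 0.4]
finger_gap: 1.0
finger_force: 0.0
```

Call:
jog_arm(
  increments=[
    [[0,0,0,0,0,0],[0,0,0,0,0,0],[0,0,0,0,0,0],[0,0,0,0,0,0],[0,0,0,0,0,0],[0,0,0,0,0,0],[0,0,0,0,0,0],[0,0,0,0,0,0]],
  ],
  jaw=0.0,
)

```text
clock: 2.65
ee_pos: [494.5, -243.5, 169.4]
orientation: [-0.001, 1.0, 0.0, 0.001]
ft_force: [-1.4, 5.6, 6.2]
finger_gap: 0.193
finger_force: 58.8
```

Call:
jog_arm(
  increments=[
    [[10.4,1.1,0,0,0,0],[9.9,3.2,0,0,0,0],[9.0,5.2,0,0,0,0],[7.8,7.0,0,0,0,0],[6.1,8.5,0,0,0,0],[4.3,9.5,0,0,0,0],[2.2,10.2,0,0,0,0],[0,10.5,0,0,0,0],[-2.2,10.2,0,0,0,0],[-4.2,9.6,0,0,0,0]],
  ],
)

```text
clock: 3.48
ee_pos: [536.0, -319.3, 169.3]
orientation: [-0.001, 1.0, -0.0, -0.001]
ft_force: [-12.6, 10.5, 12.7]
finger_gap: 0.194
finger_force: 59.8
```

Call:
jog_arm(
  increments=[
    [[0,0,0,0,0,0],[0,0,0,0,0,0],[0,0,0,0,0,0]],
  ],
)

```text
clock: 3.73
ee_pos: [535.4, -320.0, 169.4]
orientation: [-0.0, 1.0, -0.001, -0.001]
ft_force: [-10.7, 5.0, 11.1]
finger_gap: 0.195
finger_force: 59.8
```

Call:
jog_arm(
  increments=[
    [[-7.5,8.5,0,0,0,0],[-7.8,7.0,0,0,0,0],[-9.0,5.2,0,0,0,0],[-9.9,3.2,0,0,0,0],[-10.4,1.1,0,0,0,0],[-10.4,-1.1,0,0,0,0],[-9.9,-3.2,0,0,0,0],[-9.0,-5.2,0,0,0,0],[-7.8,-7.0,0,0,0,0],[-6.1,-8.5,0,0,0,0]],
  ],
)

```text
clock: 4.57
ee_pos: [450.1, -319.8, 169.5]
orientation: [0.001, 1.0, -0.0, 0.002]
ft_force: [6.3, 0.4, 1.3]
finger_gap: 0.199
finger_force: 58.7
```

Call:
jog_arm(
  increments=[
    [[0,0,0,0,0,0],[0,0,0,0,0,0]],
  ],
)

```text
clock: 4.73
ee_pos: [450.0, -319.5, 169.4]
orientation: [0.0, 1.0, 0.0, 0.001]
ft_force: [1.7, 3.0, 6.3]
finger_gap: 0.195
finger_force: 59.4
```

Call:
jog_arm(
  increments=[
    [[-4.2,-9.6,0,0,0,0],[-2.2,-10.2,0,0,0,0],[0,-10.5,0,0,0,0],[2.2,-10.2,0,0,0,0],[4.3,-9.6,0,0,0,0],[6.1,-8.5,0,0,0,0],[3.7,-3.7,0,0,0,0],[0,0,0,0,0,0],[0,0,0,0,0,0]],
  ],
)

```text
clock: 5.48
ee_pos: [459.4, -256.5, 169.3]
orientation: [-0.001, 1.0, 0.0, -0.0]
ft_force: [-5.5, 9.5, 13.9]
finger_gap: 0.194
finger_force: 60.4
```

Call:
jog_arm(
  increments=[
    [[4.1,-3.3,0,0,0,0],[0,0,0,0,0,0]],
  ],
)

```text
clock: 5.65
ee_pos: [463.4, -253.2, 169.3]
orientation: [-0.001, 1.0, 0.0, -0.001]
ft_force: [-6.3, 10.0, 16.2]
finger_gap: 0.197
finger_force: 60.4
```

Call:
jog_arm(
  increments=[
    [[4.4,-2.9,0,0,0,0],[0,0,0,0,0,0]],
  ],
)

```text
clock: 5.82
ee_pos: [468.1, -250.2, 169.3]
orientation: [-0.001, 1.0, 0.0, -0.0]
ft_force: [-5.8, 9.8, 14.9]
finger_gap: 0.193
finger_force: 60.3
```

Call:
jog_arm(
  increments=[
    [[4.7,-2.4,0,0,0,0],[0,0,0,0,0,0]],
  ],
)

```text
clock: 5.98
ee_pos: [473.1, -247.6, 169.3]
orientation: [-0.001, 1.0, 0.0, -0.0]
ft_force: [-4.7, 9.5, 13.6]
finger_gap: 0.195
finger_force: 60.2
```

Call:
jog_arm(
  increments=[
    [[4.9,-1.9,0,0,0,0],[0,0,0,0,0,0]],
  ],
)

```text
clock: 6.15
ee_pos: [473.7, -247.5, 169.2]
orientation: [-0.0, 1.0, -0.001, -0.004]
ft_force: [-24.6, 7.5, 26.4]
finger_gap: 0.196
finger_force: 61.7
```

The wheel is against its stop: on the last 5 mm step it moved 0.6 mm and the force jumped. I'll release it and go up.

Call:
jog_arm(
  increments=[
    [[1,-0.5,0,0,0,0],[0,0,0,0,0,0]],
  ],
)

```text
clock: 6.32
ee_pos: [473.8, -247.5, 169.1]
orientation: [-0.0, 1.0, -0.001, -0.005]
ft_force: [-30.3, 7.6, 29.9]
finger_gap: 0.193
finger_force: 61.7
```

Call:
jog_arm(
  increments=[
    [[0,0,0,0,0,0],[0,0,0,0,0,0],[0,0,0,0,0,0],[0,0,0,0,0,0],[0,0,0,0,0,0],[0,0,-20,0,0,0],[0,0,-25,0,0,0],[0,0,-25,0,0,0],[0,0,-20,0,0,0]],
  ],
  jaw=1.0,
)

```text
clock: 7.07
ee_pos: [478.4, -246.8, 260.1]
orientation: [0.0, 1.0, -0.0, 0.0]
ft_force: [0.3, 0.3, 0.1]
finger_gap: 0.999
finger_force: 0.0
```

```bash
python3 - <<'E'
from h import *
s=robot.state(); print(s['joint_pos'])
E
```

```text
[ 0.68787817  0.15341231 -0.32833182  1.66093172  0.05084648  1.33457858
 -1.22005834]
```

Call:
jog_arm(
  increments=[
    [[-4,-34,0,0,0,0],[-4,-34,0,0,0,0],[-4,-34,0,0,0,0],[-4,-34,0,0,0,0],[-4,-34,0,0,0,0],[-4,-34,0,0,0,0],[-4,-34,0,0,0,0],[-4,-34,0,0,0,0]],
  ],
)

```text
clock: 7.73
ee_pos: [445.9, 26.9, 258.4]
orientation: [0.0, 1.0, -0.0, 0.0]
ft_force: [1.1, -0.5, -0.0]
finger_gap: 1.001
finger_force: 0.0
```

Call:
jog_arm(
  increments=[
    [[0,0,0,0,0,-0.12],[0,0,0,0,0,-0.12],[0,0,0,0,0,-0.12],[0,0,0,0,0,-0.12],[0,0,0,0,0,-0.12],[0,0,0,0,0,-0.12],[0,0,0,0,0,-0.12],[0,0,0,0,0,-0.12],[0,0,0,0,0,-0.12],[0,0,0,0,0,-0.12]],
  ],
)

```text
clock: 8.57
ee_pos: [446.4, 25.4, 258.3]
orientation: [0.0, 0.824, 0.567, 0.0]
ft_force: [-0.2, 0.4, 0.4]
finger_gap: 1.005
finger_force: 0.0
```

Call:
jog_arm(
  increments=[
    [[0,0,0,0,0,-0.121],[0,0,0,0,0,-0.121],[0,0,0,0,0,-0.121],[0,0,0,0,0,-0.121],[0,0,0,0,0,0],[0,0,0,0,0,0]],
  ],
)

```text
clock: 9.07
ee_pos: [446.3, 25.3, 258.3]
orientation: [0.0, 0.668, 0.745, -0.0]
ft_force: [0.3, -0.6, 0.6]
finger_gap: 1.001
finger_force: 0.0
```

```bash
cat >> h.py <<'E'
def cells(m):
    X=cloud(m); hsv=cv2.cvtColor(m['im'],cv2.COLOR_RGB2HSV);H,S,V=[hsv[...,i].astype(int) for i in range(3)];z=X[...,2]
    reg=(X[...,0]>395)&(X[...,0]<490)&(X[...,1]>-30)&(X[...,1]<170)
    k=reg&(z>77)&(z<91)
    n,l,st,c=cv2.connectedComponentsWithStats(k.astype(np.uint8))
    for i in range(1,n):
        if st[i,4]>100:
            P=X[l==i]; print('cell',st[i,4],c[i].round(),cv2.minAreaRect(P[:,:2].astype(np.float32)),'z',np.median(P[:,2]),'mean',P.mean(0).round(1))
    k=reg&(z>22)&(z<36); print('rack',cv2.minAreaRect(X[k][:,:2].astype(np.float32)),np.median(z[k]))
E
python3 - <<'E'
from h import *
s=robot.state();print(s['clock'],s['ee_pos'],rot().as_matrix().round(4).tolist())
m=cam('wrist','w2.png');cells(m)
E
```

```text
9.0667 [446.33808707  25.33756465 258.28657302] [[-0.1086, 0.9941, 0.0], [0.9941, 0.1086, -0.0001], [-0.0001, 0.0, -1.0]]
cell 941 [284.  85.] ((437.18719482421875, 120.6563491821289), (24.677162170410156, 24.971839904785156), 6.284664630889893) z 83.04530439640394 mean [437.2 120.8  83.1]
cell 802 [284. 144.] ((443.02484130859375, 71.20620727539062), (24.933061599731445, 24.75464630126953), 6.984848499298096) z 82.99748690884638 mean [443.1  71.6  83. ]
cell 724 [284. 198.] ((448.3594665527344, 22.164512634277344), (24.507436752319336, 25.061800003051758), 6.853241443634033) z 82.95141233045317 mean [448.5  22.7  82.8]
rack ((442.9151306152344, 71.18462371826172), (55.67893981933594, 170.1640167236328), 6.368505001068115) 30.1502781906065
```

View pics/w2.png

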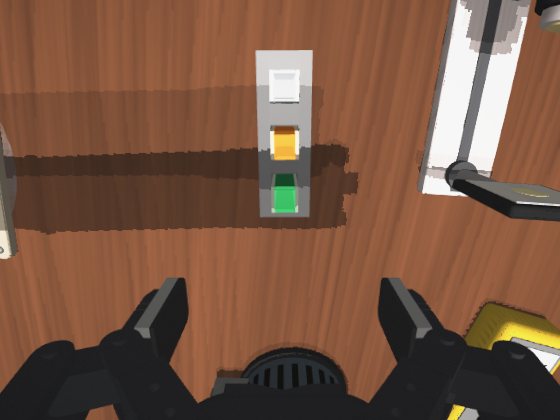

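The wrist view shows the amber cell at (284,144), middle socket, with pale frosted strips on its left and right (rack ±x). It stands at (443,71.3), top z 83, yaw 6.5°, and the gripper is already aligned.

Call:
jog_arm(
  increments=[
    [[23,0.7,0,0,0,0],[23.1,0.7,0,0,0,0],[0,0,30,0,0,-0.004],[0,0,30,0,0,0],[0,0,30,0,0,0],[0,0,30,0,0,0],[0,0,20,0,0,0],[0,0,0,0,0,0],[0,0,0,0,0,0]],
  ],
)

```text
clock: 9.87
ee_pos: [442.1, 71.3, 118.2]
orientation: [-0.001, 0.666, 0.746, -0.001]
ft_force: [1.1, -0.8, 0.8]
finger_gap: 1.0
finger_force: 0.0
```

```bash
python3 - <<'E'
from h import *
s=robot.state();print(s['ee_pos'],rot().as_matrix().round(3).tolist(), s['joint_pos'])
X=np.array([442.8,71.3]);d=X-s['ee_pos'][:2];print(rot().as_matrix()[:2,:2].T@d)
E
```

```text
[442.09392225  71.30918942 118.15935964] [[-0.114, 0.993, -0.002], [0.993, 0.114, 0.0], [0.0, -0.002, -1.0]] [ 0.32751326  0.11262987 -0.61032581  2.03455229  0.07491032  1.01753748
 -0.20504166]
[-0.08966627  0.70042028]
```

Call:
jog_arm(
  increments=[
    [[0,0.7,20,0,0,0],[0,0,20,0,0,0],[0,0,15,0,0,0],[0,0,6,0,0,0],[0,0,0,0,0,0],[0,0,0,0,0,0]],
  ],
)

```text
clock: 10.37
ee_pos: [444.2, 71.5, 58.7]
orientation: [0.001, 0.665, 0.747, 0.001]
ft_force: [0.4, -0.6, 0.3]
finger_gap: 1.002
finger_force: 0.0
```

Call:
jog_arm(
  increments=[
    [[0,0,0,0,0,0],[0,0,0,0,0,0],[0,0,0,0,0,0],[0,0,0,0,0,0],[0,0,0,0,0,0],[0,0,0,0,0,0],[0,0,0,0,0,0]],
  ],
  jaw=0.0,
)

```text
clock: 10.95
ee_pos: [443.5, 71.4, 57.6]
orientation: [0.0, 0.665, 0.747, 0.0]
ft_force: [-1.4, -0.5, 6.7]
finger_gap: 0.283
finger_force: 58.9
```

The cell is gripped (opening about 24 mm). Lift it and move toward the lamp to measure the light path.

Call:
jog_arm(
  increments=[
    [[0,0,-10,0,0,0],[0,0,-20,0,0,0],[0,0,-25,0,0,0],[0,0,-30,0,0,0],[0,0,-30,0,0,0],[0,0,-30,0,0,0],[0,0,-30,0,0,0],[0,0,0,0,0,0]],
  ],
)

```text
clock: 11.62
ee_pos: [445.3, 72.1, 238.2]
orientation: [0.003, 0.665, 0.747, 0.003]
ft_force: [0.9, 0.6, -0.8]
finger_gap: 0.286
finger_force: 60.9
```

Call:
jog_arm(
  increments=[
    [[-20,25,0,0,0,0],[-20,30,0,0,0,0],[0,30,0,0,0,0],[0,30,0,0,0,0],[0,30,0,0,0,0],[0,0,0,0,0,0],[0,0,0,0,0,0]],
  ],
)

```text
clock: 12.2
ee_pos: [592.1, 48.9, 231.0]
orientation: [-0.001, 0.665, 0.747, -0.0]
ft_force: [-0.2, -0.5, -1.7]
finger_gap: 0.284
finger_force: 60.9
```

```bash
cat > beam.py <<'E'
from h import *
def beam(n,m):
    X=cloud(m); hsv=cv2.cvtColor(m['im'],cv2.COLOR_RGB2HSV);H,S,V=[hsv[...,i].astype(int) for i in range(3)];z=X[...,2];x=X[...,0];y=X[...,1]
    reg=(x>560)&(x<720)&(y>0)&(y<330)
    def r(nm,k):
        k=k&reg
        if k.sum()>30: print(n,nm,k.sum(),[np.round(a,2) for a in cv2.minAreaRect(X[k][:,:2].astype(np.float32))],np.median(z[k]).round(1),'x',np.percentile(x[k],[2,98]).round(1),'y',np.percentile(y[k],[2,98]).round(1))
    r('bedtop',(z>14)&(z<23)&(S<50)&(V>150))
    r('lamptop',(z>173)&(z<185)&(y>200)&(H>100)&(H<128)&(S>100))
    r('screentop',(z>168)&(z<178)&(y<100))
    r('screenface',(z>95)&(z<165)&(y<100)&(y>40))
    r('barrel',(z>140)&(z<160)&(y>170)&(y<225)&(S<140))
if __name__=='__main__':
    s=robot.state();print(s['clock'],s['ee_pos'],s['finger_gap'],s['ft_force'])
    m=cam('wrist','w3.png');beam('wrist',m)
    for n in('top','scene'):
        beam(n,load(n))
E
python3 beam.py
```

```text
12.2 [592.0797138   48.92884125 231.04547295] 0.2837542427431048 [-0.21632071 -0.52626079 -1.6626425 ]
wrist bedtop 8997 [array([638.02, 133.42]), array([ 74.95, 180.61]), np.float64(2.54)] 18.2 x [600.  674.7] y [ 48.8 211.6]
wrist screentop 2184 [array([641.16,  57.58]), array([85.59, 10.27]), np.float64(2.15)] 172.6 x [604.2 681.3] y [52.6 63.3]
wrist screenface 3580 [array([640.6,  61.8]), array([85.79,  7.67]), np.float64(6.4)] 138.1 x [598.9 680.2] y [58.9 64.4]
wrist barrel 1488 [array([638.57, 187.78]), array([45.42, 12.57]), np.float64(8.21)] 147.9 x [617.3 655.3] y [182.  194.8]
top bedtop 1870 [array([637.27, 173.12]), array([ 75.22, 288.17]), np.float64(2.61)] 18.9 x [599.1 676.3] y [ 31.8 221.5]
top lamptop 1091 [array([632.85, 263.13]), array([75.15, 84.68]), np.float64(0.65)] 1
[... 197 characters left out ...]
, array([42.64, 73.59]), np.float64(89.29)] 152.6 x [605.8 660.1] y [183.4 222.3]
scene bedtop 1560 [array([632.74, 172.32]), array([ 76.39, 289.91]), np.float64(2.19)] 19.3 x [598.5 672.7] y [ 33.1 315.1]
scene lamptop 1186 [array([630.02, 262.44]), array([74.2 , 85.27]), np.float64(1.72)] 176.8 x [595.4 665.2] y [221.7 303.2]
scene screentop 185 [array([637.79,  56.17]), array([85.34, 12.09]), np.float64(2.39)] 173.2 x [598.4 678.8] y [50.9 62. ]
scene screenface 504 [array([639.37,  60.86]), array([ 9.65, 83.78]), np.float64(87.86)] 132.3 x [598.4 680.5] y [57.7 63.5]
scene barrel 257 [array([640.1 , 199.47]), array([65.13, 34.52]), np.float64(14.04)] 153.4 x [608.7 655.2] y [183.2 212.6]
```

View pics/w3.png

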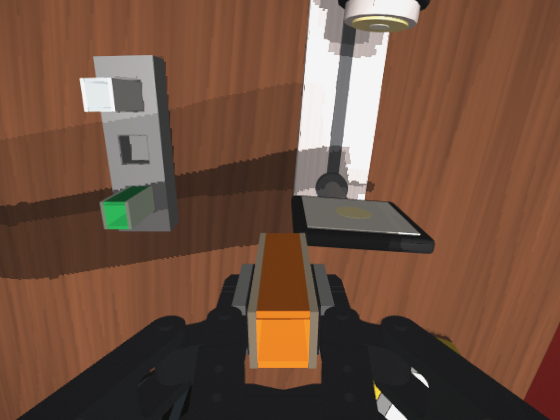

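The wrist view shows the cell held straight, frosted sides on the pads and clear window facing the tool's x. The screen frame is at (362,225), the lens at (380,17), the middle socket empty, and the other cells in place. Fused, beam_middle is about (638.2,122.3,130) with yaw 2.45°.

Call:
jog_arm(
  increments=[
    [[0,0,0,0,0,0.072],[24,16.4,0,0,0,0],[24,16.4,0,0,0,0],[23.4,16.3,0,0,0,0],[0,0,0,0,0,0],[0,0,20,0,0,0],[0,0,20,0,0,0],[0,0,20,0,0,0],[0,0,0,0,0,0],[0,0,0,0,0,0]],
  ],
)

```text
clock: 13.08
ee_pos: [636.7, 121.6, 172.4]
orientation: [-0.0, 0.691, 0.723, -0.001]
ft_force: [-0.4, 0.3, -0.4]
finger_gap: 0.284
finger_force: 60.9
```

```bash
cat > fin.py <<'E'
from beam import *
import sys
s=robot.state();R=rot().as_matrix();print(s['clock'],s['ee_pos'].round(1) if hasattr(s['ee_pos'],'round') else s['ee_pos'],'yaw',np.degrees(np.arctan2(-R[0,0],R[1,0])),'tilt',R[2].round(4),s['finger_gap'],s['ft_force'])
print('tool delta',R.T@(np.array([638.2,122.3,142.1])-s['ee_pos']))
for n in sys.argv[1:]:
    m=cam(n,n+'_f.png');beam(n,m)
    X=cloud(m); hsv=cv2.cvtColor(m['im'],cv2.COLOR_RGB2HSV);H,S,V=[hsv[...,i].astype(int) for i in range(3)]
    k=(H>=8)&(H<=24)&(S>140)&(V>70)&(abs(X[...,0]-638)<25)&(abs(X[...,1]-122)<25)&(X[...,2]>80)&(X[...,2]<220)
    if k.sum()>10: P=X[k];print(n,'amber',k.sum(),'med',np.median(P,0).round(1),np.percentile(P,3,axis=0).round(1),np.percentile(P,97,axis=0).round(1))
E
python3 fin.py wrist scene
```

```text
13.0833 [636.7 121.6 172.4] yaw 2.560261081574878 tilt [-6.0e-04 -1.4e-03 -1.0e+00] 0.28365650444222484 [-0.35510926  0.27743006 -0.44230581]
tool delta [ 0.63552119  1.55078572 30.32408744]
wrist bedtop 7081 [array([638.51, 122.71]), array([ 74.92, 125.27]), np.float64(2.47)] 18.1 x [602.1 675. ] y [ 67.8 165.5]
wrist lamptop 7471 [array([633.73, 228.13]), array([72.96, 16.08]), np.float64(2.52)] 174.8 x [599.1 668.3] y [221.  234.1]
wrist screenface 1461 [array([639.86,  62.67]), array([43.88,  3.33]), np.float64(3.51)] 154.6 x [619.  660.8] y [61.2 64.2]
wrist barrel 9795 [array([633.46, 201.57]), array([69.76, 38.87]), np.float64(1.78)] 153.1 x [610.4 658.7] y [184.3 220.1]
wrist amber 5753 med [636.7 133.6 191.8] [628.  113.5 131.7] [645.3 134.7 198.5]
scene bedtop 822 [array([633.02, 172.61]), array([ 76.06, 288.95]), np.float64(2.21)] 19.1 x [595.2 673.7] y [ 32.9 315.9]
scene lamptop 1218 [array([629.93, 262.95]), array([75.35, 86.67]), np.float64(1.21)] 176.6 x [594.9 664.8] y [222.4 303.4]
scene screentop 78 [array([662.2 ,  58.42]), array([11.71, 37.4 ]), np.float64(88.6)] 173.3 x [643.6 679.4] y [53.  63.2]
scene screenface 101 [array([658.74,  61.29]), array([ 9.59, 45.39]), np.float64(81.13)] 130.5 x [636.3 680.8] y [56.2 63.5]
scene barrel 260 [array([640.56, 199.31]), array([64.66, 33.91]), np.float64(14.9)] 153.4 x [610.4 656.5] y [183.4 212.7]
scene amber 155 med [633.6 132.4 181.5] [625.5 120.8 135. ] [643.9 134.  202.3]
```

Call:
jog_arm(
  increments=[
    [[0.8,1.8,10,0,0,0],[0,0,10,0,0,0],[0,0,10,0,0,0],[0,0,0,0,0,0],[0,0,0,0,0,0],[0,0,0,0,0,0],[0,0,0,0,0,0]],
  ],
)

```text
clock: 13.77
ee_pos: [639.7, 123.0, 142.8]
orientation: [0.0, 0.691, 0.723, 0.0]
ft_force: [-0.1, 0.4, -0.6]
finger_gap: 0.286
finger_force: 60.9
```

```bash
python3 fin.py wrist top scene
```

```text
13.7667 [639.7 123.  142.8] yaw 2.550449288578518 tilt [ 1.e-04  7.e-04 -1.e+00] 0.286121810994171 [-0.10129365  0.35752573 -0.62054951]
tool delta [-0.62562831 -1.56976079  0.64933967]
wrist bedtop 6866 [array([638.66, 116.76]), array([75.12, 95.54]), np.float64(2.75)] 18.1 x [602.1 674.7] y [ 80.3 160. ]
wrist lamptop 9068 [array([633.92, 225.04]), array([72.79,  9.65]), np.float64(2.49)] 174.6 x [599.9 667.8] y [220.6 229.7]
wrist screenface 1462 [array([643.06,  62.99]), array([44.4 ,  3.58]), np.float64(2.38)] 123.7 x [622.  664.2] y [61.3 64.3]
wrist barrel 14978 [array([635.61, 201.73]), array([71.86, 39.31]), np.float64(2.87)] 153.2 x [610.4 658.8] y [184.6 220.4]
wrist amber 3493 med [639.4 135.4 144.6] [630.8 133.5  99.2] [648.3 136.2 167.7]
top bedtop 263 [array([636.52, 172.8 ]), array([ 73.85, 287.62]), np.float64(2.82)] 18.9 x [595.2 679.4] y [ 29.5 305. ]
top lamptop 1047 [array([632.51, 262.66]), array([75.12, 85.77]), np.fl
[... 288 characters left out ...]
.9]
scene bedtop 711 [array([633.36, 172.5 ]), array([ 75.35, 289.52]), np.float64(2.12)] 19.1 x [595.3 674. ] y [ 36.2 316.5]
scene lamptop 1211 [array([630.47, 262.74]), array([74.31, 85.91]), np.float64(1.83)] 176.7 x [595.1 665. ] y [221.9 303.4]
scene screentop 74 [array([662.92,  57.36]), array([35.04, 11.95]), np.float64(1.24)] 173.1 x [647.5 680.1] y [51.7 62.3]
scene screenface 158 [array([665.06,  61.5 ]), array([ 8.64, 33.13]), np.float64(79.54)] 140.8 x [648.5 681. ] y [55.9 63.9]
scene barrel 263 [array([641.04, 199.42]), array([63.61, 33.87]), np.float64(15.13)] 153.3 x [610.2 656. ] y [183.1 212.9]
scene amber 150 med [636.2 133.5 157.2] [627.3 122.  104.7] [649.5 139.6 206.8]
```

View pics/wrist_f.png

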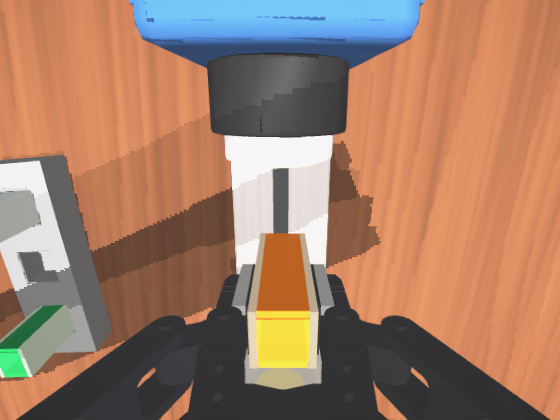

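View pics/top_f.png

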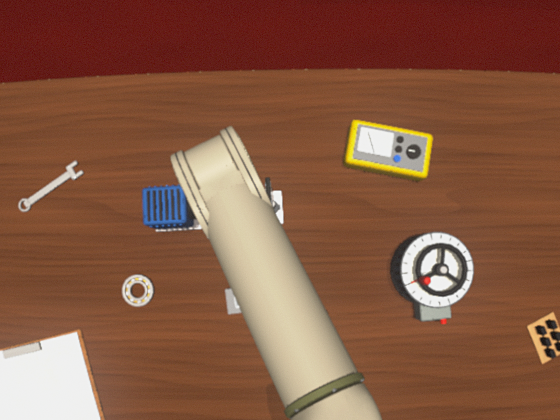

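View pics/scene_f.png

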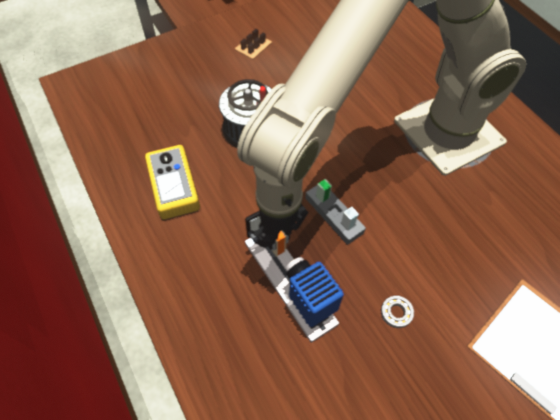

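The wrist view shows the cell square and centred over the bed with the scene brightly lit. The top view has the red handle at (427,281), and the tester, bearing and other cells untouched. I'll check the wheel angle numerically and trim the cell by about 1 mm.

Call:
jog_arm(
  increments=[
    [[-0.6,-1.1,0.5,0,0,0],[0,0,0,0,0,0],[0,0,0,0,0,0],[0,0,0,0,0,0],[0,0,0,0,0,0]],
  ],
)

```text
clock: 14.33
ee_pos: [638.4, 122.2, 141.8]
orientation: [0.0, 0.691, 0.723, -0.0]
ft_force: [0.9, -0.0, -0.8]
finger_gap: 0.283
finger_force: 60.9
```

```bash
python3 - <<'E'
from h import *
def hd(m,n):
    X=cloud(m);hsv=cv2.cvtColor(m['im'],cv2.COLOR_RGB2HSV);H,S,V=[hsv[...,i].astype(int) for i in range(3)]
    k=((H<6)|(H>174))&(S>150)&(V>110)&(X[...,2]>160)&(X[...,2]<215)&(np.hypot(X[...,0]-495.5,X[...,1]+292.3)<75)
    P=X[k]; c=P.mean(0); print(n,len(P),c.round(1),'angle ccw from +y',np.degrees(np.arctan2(-(c[0]-495.5),c[1]+292.3)))
hd(load('top'),'top now'); hd(load('scene'),'scene now')
s=robot.state();print(s['ee_pos'])
im=cv2.imread('pics/top_f.png')[225:315,385:485];cv2.imwrite('pics/wc.png',cv2.resize(im,None,fx=6,fy=6,interpolation=cv2.INTER_CUBIC))
E
```

```text
top now 50 [ 476.1 -244.   190.5] angle ccw from +y 21.874706028627994
scene now 36 [ 473.3 -243.9  188.3] angle ccw from +y 24.661103396635355
[638.44797774 122.20352958 141.8139352 ]
```

View pics/wc.png

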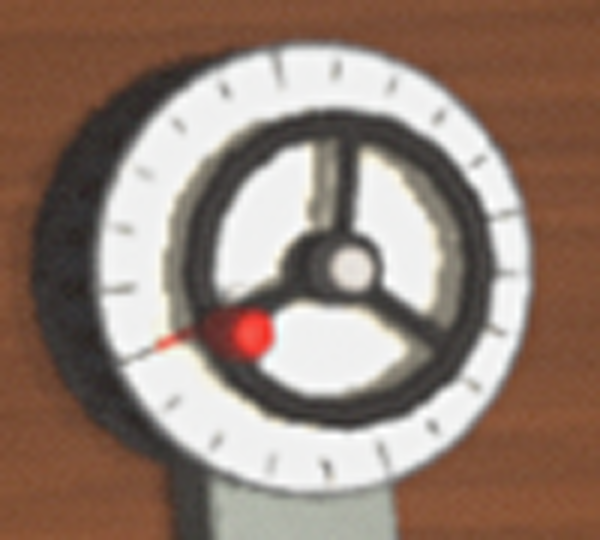

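The crop shows the red pointer on the dial's last tick at (140,355), which is the full mark, and the handle still matches where the stop was felt. Handing in.

```bash
python3 -c "
from plant import robot
print(robot.close_job())"
```

```text
the job is handed in; nothing more can be done
None
```

I turned the handwheel clockwise to its stop and left it there. The job is handed in with the amber cell gripped by its frosted faces, upright and square at the middle of the light path, with no other objects moved.

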